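# Open the coolant tank's push-and-turn filler cap

## Robot

A 7-joint arm with a two-finger parallel gripper is mounted at the origin on the work surface. World frame = base frame: x ahead of the robot, y to its left, z up, the work surface at z = 0. Lengths are in mm, angles in rad, forces in N, time in s.
With the tool pointing down it reaches from about 400 to 900 mm from the base axis. Payload 5.6 kg.
Tool frame: the origin (TCP) lies midway between the tips of the shut fingers; the grasp point (between the pads) lies 19 mm behind it; x points along the fingers, y is the direction in which the jaws open and shut, and the axes are right-handed (so a half turn about x gives the same grasp; the last joint's range is limited). The gripper opens to 92 mm and grips with 3 to 60 N. Pads are 20 mm wide; open, the fingers measure 128 mm over their backs; the gripper's body (75 mm by 189 mm) begins 69 mm behind the grasp point.
Start: joints at [1.3, 0.468, -0.012, 1.603, 0.006, 1.071, -0.056], TCP at [146.75, -633.225, 214.592] pointing down, gripper open.
Joint ranges: [-2.53, 2.53], [-0.31, 2.02], [-1.57, 1.55], [0.28, 2.44], [-1.29, 4.43], [0.15, 1.84], [-2.92, 2.92]. Speed limits (rad/s): [2.57, 2.57, 3.14, 3.14, 3.14, 3.14, 3.14].

## Interface

Orientations are given as a rotation vector (axis times angle).
In Python, from cell import robot, grip, kin, viewer gives the robot as it stands. Calls block until the motion is done:
- robot.movep(position, orientation): joint-space move of the TCP to a pose.
- robot.servo_line(position, feed=150, rotation=None): straight line of the TCP; rotation=None keeps the orientation; feed is the mean speed in mm/s.
- robot.goto_joints(angles): joint-space move.
- grip(opening, newtons=None): opening from 0.0 (shut) to 1.0 (fully open); newtons is the grip in N (None keeps the last); returns when the fingers have stopped.
- robot.hold(seconds).
- kin.ik(position, orientation): joint angles nearest the present ones, or None.
- robot.observe(): the state.
- viewer.read_camera(name): name is "scene" or "top"; returns the picture (420x560x3 uint8, red, green, blue); there is no depth.
- viewer.camera_info(name): a dict with "camera_matrix" (3x3 intrinsics, pixels), "R" (3x3) and "t" (3): a world point X has camera coordinates R X + t. Camera axes: x right, y down, z forward; pixel columns grow to the right and rows downward; lengths in mm; the calibration is good to about 2 mm. A picture is of the moment at which its call begins. camera_info takes no time and is no camera call.
A pose or a line that the arm cannot do raises robot.IKError and nothing moves.
- robot.job_done(): hands the job in, once; it reports no verdict.
Trained networks look in the newest picture that a camera, given by its name, has taken for a name from the list of things; names that differ only in an ending like _2 or _b are one class to them, and where a whole thing is asked for, a point or a joint stands for the part that bears it (a point fixed in the world has none). Each returns a list of dicts, best first, with "confidence" (0 to 1); they miss things now and then, are a little off and sometimes report something else, mostly with a low value. They report only what shows in the picture. A call takes as long as a camera call.
- viewer.silhouettes(name, camera): "mask" (420x560 bool, what is visible of it).
- viewer.pinpoint(name, camera): "at" ([x, y, z] in mm, in the coordinates of the camera as it stood for that picture, good to about 4 mm: a listed point, or the origin of a listed thing).
The state is a dict: "t": time; "joints": joint angles; "joint_velocities": joint speeds; "joint_torque": joint torques, N m; "tcp_pos": TCP position; "tcp_rot": TCP orientation; "contact_force": force on the tool from outside, world axes, zero at the start; "wrist_torque": the same for the moment, N m; "grip_width": opening from 0.0 (shut) to 1.0 (fully open).
Only numpy, scipy, OpenCV 4.12 (cv2) and the standard library are available. Lean on these libraries where they do the work, as an engineer would, in place of code of your own. Each camera call takes 0.05 s, during which the arm holds its last target.

## Task

Open the coolant tank for refilling: flip the orange tab right back over its hinge, then push the blue cap down against its spring just firmly enough to free it, unscrew it anticlockwise and lift it off. Set the cap down gently, upright, in the blue parts dish and let go, leaving the tab open and everything else on the bench where it was; pushing too hard crushes the seal under the cap, and twisting it before it is free breaks its lugs.

Things in the scene. Friction and masses are not known exactly. Their poses are not given: they have to be found in the camera images.
- tank: white tank with a grey top, fixed to the bench, 200 (its x) x 150 (its y) x 110 mm tall; origin at the centre of its underside, z up. A steel filler neck, 72 mm outside diameter, stands on the centre of the top and reaches 31 to 33 mm above it. Two thin hinge posts stand behind the neck, 40 to 48 mm from its axis on the tank's +x side, up to 94 mm over the tank's top.
- cover (a joint): opening angle of the orange flip-top tab, rad: 0 closed (level over the cap), grows as it is lifted, end stop at 3.05 (folded well back). It turns about the tank's y axis through cover_hinge; its free end lies on the tank's -x side when closed. Stiff (about 0.07 N m), it stays where it is left. Closed, its plate (40 mm wide, 76 mm long) and two cheeks hide the cap's finger bar.
- cover_hinge (a point): middle of the tab's hinge axis, fixed on the tank: 44 mm from the neck's axis along the tank's +x, 89 mm above the tank's top; the axes are the tab's (y along the hinge axis).
- cover_tip (a point): pinch point of the tab: on the middle of its narrow tongue, 102 mm from the hinge axis and 10 mm from the free end. The tongue is 14 mm wide (along the hinge axis), 7 mm thick and 36 mm long, with nothing beside it; it can be pinched by its two sides from above and pivots between the fingers as it swings.
- cap: blue filler cap, loose, 50 to 80 g: disc 48 mm across, 33 mm tall, with a finger bar on top, so 63 mm tall in all. Origin at the centre of its underside, z up. Locked, its x axis is along the tank's x. Three lugs by its underside, reaching 30 mm from the axis, hold it under the neck's locking ring; a spring pushes it up. Its underside is then 15 to 18 mm above the tank's top.
- cap_bar (a point): centre of the cap's finger bar, 48 mm above the cap's underside. The bar is 44 mm long (cap's x), 14 mm wide (cap's y), 30 mm tall; white mark at its +x end. Push the cap straight down to free it: its locking teeth let go after 4 to 14 mm (cannot be seen), always when the push reaches 12 N; under 1 mm further the spring is solid and the force shoots up. Push slowly, to 13 to 15 N, by feel.
- neck (a point): centre of the filler neck on the tank's top surface, 110 mm above the tank's underside. While pushed down, the cap turns here anticlockwise seen from above: past the teeth at 37 degrees, clear of the ring from 48 to 72 degrees, solid stop at about 79. Then ease off: the spring lifts the cap's underside to about 20 to 28 mm above and it comes straight up (1.5 mm clearance all round).
- plunger: black sprung rubber seal inside the neck, under the cap; origin on its top. More than 20 N on it crushes it. The neck must not be strained: over 60 N between cap and tank, as when the cap is twisted against teeth that are not released or against the stop, breaks the lugs.
- dish: blue open parts dish on the bench, fixed, 125 x 125 x 16 mm, walls 4 mm, inner floor 4 mm above the bench; origin at the centre of its underside. It stands on one side of the tank, left or right.
- stirrer: white magnetic stirrer, fixed, 150 x 120 x 62 mm, on the other side of the tank; not needed.
- bottle_a: amber glass reagent bottle with blue cap, 60 mm across, 130 mm tall, loose, upright on the bench; not needed: leave it alone.
- bottle_b: clear jar with red cap, 56 mm across, 110 mm tall, loose, upright on the bench; not needed: leave it alone.
- beaker: glass beaker, 68 mm across, 85 mm tall, loose, upright on the bench; not needed: leave it alone.
- spanner: spanner lying on the bench, loose; not needed: leave it alone.
- vial: small amber vial, 26 mm across, 50 mm tall, loose, upright on the bench; not needed: leave it alone.
- timer: grey bench timer, 60 x 70 x 22 mm, loose; not needed: leave it alone.

How it is judged (in metres and radians):
On the way, in this order (a step that is already met when the one before it is completed fails the run):
1. the tab is flipped back (over 2.5 rad) with the cap still in the neck (value of joint cover above 2.5 rad and z of cap in the frame of tank below 0.142 m and horizontal distance between cap and tank below 0.01 m), for 0.1 s.
2. the cap is unscrewed and lifted clear above the neck, tab still open (value of joint cover above 2.5 rad and z of cap in the frame of tank above 0.148 m and horizontal distance between cap and tank below 0.06 m), for 0.05 s.
At the end, for the whole second after the job is handed in: The tab is open by more than 2.5 rad; the cap stands upright (within 7 degrees) on the floor of the dish, its centre within 40 mm of the dish's centre, let go and at rest (value of joint cover above 2.5 rad and horizontal distance between cap and dish below 0.04 m and height (world z) of cap below 0.009 m and angle between cap's own z axis and vertical below 0.12 rad and linear speed of cap below 0.02 m/s and contact force between cap and dish above 0.1 N); the robot touches nothing.
It fails at once if the cap is forced against the neck with more than 60 N (contact force between cap and tank above 60 N).
It fails at once if more than 20 N on the seal under the cap (contact force between plunger and anything else above 20 N).
It fails at once if the cap is dropped or driven into the dish with more than 45 N (contact force between cap and dish above 45 N).
It fails at once if another thing on the bench is moved by more than 20 mm (distance of any of bottle_a, bottle_b, beaker, spanner, vial, timer from where it was at the start of the episode above 0.02 m).
It also fails if it takes over 69 s, if anything falls off the work surface, if the arm or the gripper's body presses on something with over 40 N, if the wrist force passes 120 N, or if a joint passes its speed limit or range.

## Working session

There is one attempt and no reset: what is moved stays moved. The work goes in short steps, each a Python script; the robot and the scene stay as the last script left them, time stands still between calls to the robot, and variables do not carry over. Pictures are saved under pics/ and viewed, and the job is handed in when it is done.

```bash
ls; mkdir -p pics; python3 - <<'E'
from cell import robot, grip, kin, viewer
import cv2, numpy as np
o=robot.observe(); print(o)
for n in("scene","top"):
    im=viewer.read_camera(n); cv2.imwrite(f"pics/{n}0.png",im[:,:,::-1])
    ci=viewer.camera_info(n); print(n,ci)
    R=np.array(ci["R"]);t=np.array(ci["t"])
    for k in("tank","cover_hinge","cover_tip","cap","cap_bar","neck","dish","stirrer","bottle_a","beaker","spanner","vial","timer"):
        try:
            for d in viewer.pinpoint(k,n)[:2]:
                print(k,round(d["confidence"],2),np.round(R.T@(np.array(d["at"])-t),1))
        except Exception as e: print(k,e)
print(robot.observe()["t"])
E
```

```text
pics
{'t': 0.0, 'joints': array([ 1.29998698,  0.46838222, -0.01160484,  1.60361439,  0.00601109,
        1.0713868 , -0.05633103]), 'joint_velocities': array([ 0.00177602, -0.00083365,  0.000552  , -0.00097948, -0.0005166 ,
        0.00107715, -0.00083709]), 'joint_torque': array([ 4.46264967e-04, -5.20571315e+01, -1.24999270e-02, -2.43749571e+01,
       -5.66589413e-02,  1.73260522e-02,  1.84088722e-04]), 'tcp_pos': array([ 146.59782969, -632.65956493,  213.64089987]), 'tcp_rot': array([ 2.10125648,  0.24215436, -2.10195449]), 'contact_force': array([-1.1053143 , -1.26622317,  0.53532817]), 'wrist_torque': array([0.00033478, 0.05053413, 0.0139433 ]), 'grip_width': 0.9981144800628183}
scene {'camera_matrix': array([[511.57767792,   0.        , 274.39766826],
       [  0.        , 511.57767792, 214.952655  ],
       [  0.        ,   0.        ,   1.        ]]), 'R': array([[ 0.50270004,  0.86436344,  0.01298116],
       [ 0.52361504, -0.29250915, -0.80016604],
       [-0.68783717,  0.40904063, -0.59963805]]), 't': array([-291.78467226, -182.86772139, 1739.54337855])}
tank 0.94 [492.6
[... 844 characters left out ...]
 3.11607251e-04],
       [-9.87517524e-01, -2.71399248e-02, -1.55153355e-01],
       [ 1.55103451e-01,  3.94715906e-03, -9.87890348e-01]]), 't': array([1.33813389e+00, 5.87843136e+02, 1.46345362e+03])}
tank 0.56 [ 4.932e+02 -4.050e+01  4.000e-01]
cover_tip 0.86 [438.5 -23.5 201.5]
cap 0.4 [494.9 -42.5   2.6]
cap 0.19 [439.  -22.4 202.5]
neck 0.88 [496.4 -38.6 111.6]
dish 0.67 [ 430.4 -281.6   -1.1]
stirrer 0.6 [ 4.785e+02  2.516e+02 -3.000e-01]
bottle_a 0.88 [ 735.6 -305.3    1.5]
bottle_a 0.66 [729.8 257.6  -2.2]
beaker 0.64 [ 6.006e+02 -4.375e+02 -3.000e-01]
spanner 0.89 [703.2 -24.1   2.3]
spanner 0.54 [437.3 -20.3 204.2]
vial 0.45 [ 617.4 -203.4   -1.7]
timer 0.95 [617.  447.7   0.8]
1.4
```

View pics/scene0.png

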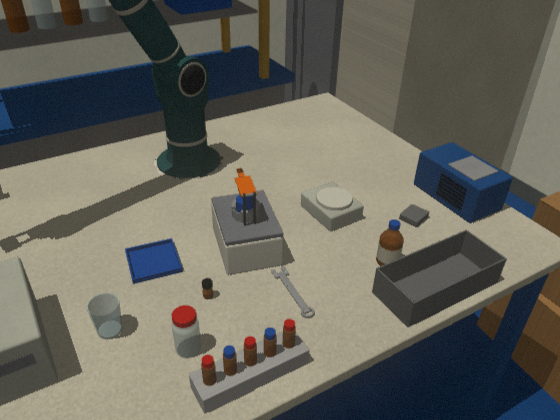

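View pics/top0.png

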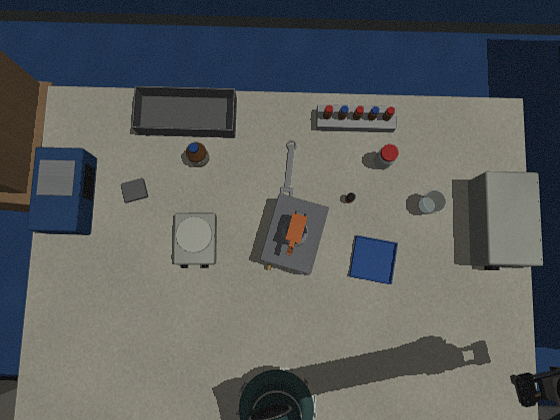

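The tank (about 295,235 in top) sits roughly -16° in yaw with the orange tab closed over the cap. The dish is to its right (373,259), and the stirrer to its left. Next I'll refine the tank and dish poses from the silhouettes.

```bash
cat > fit.py <<'E'
from cell import viewer
import cv2, numpy as np
from scipy.optimize import minimize
CI={n:viewer.camera_info(n) for n in("scene","top")}
def proj(n,X):
    c=CI[n];Y=np.atleast_2d(X)@np.array(c["R"]).T+np.array(c["t"]);p=Y@np.array(c["camera_matrix"]).T
    return p[:,:2]/p[:,2:]
def T(p,L):
    c,s=np.cos(p[2]),np.sin(p[2]); L=np.asarray(L,float)
    return L@np.array([[c,s,0],[-s,c,0],[0,0,1]])+np.array([p[0],p[1],0])
def box(a,b,h,z0=0): return np.array([[x,y,z] for x in(-a/2,a/2) for y in(-b/2,b/2) for z in(z0,h)])
def hull_mask(n,P,S=4):
    h=cv2.convexHull((proj(n,P)).astype(np.float32))
    m=np.zeros((420,560),np.uint8); cv2.fillPoly(m,[np.round(h*16).astype(np.int32)],255,shift=4,lineType=cv2.LINE_AA); return m/255.
def best(name,cam,near):
    out=[]
    for d in viewer.silhouettes(name,cam):
        ys,xs=np.nonzero(d["mask"])
        if len(xs)<30: continue
        e=np.hypot(*(np.array([xs.mean(),ys.mean()])-proj(cam,near)[0]))
        out.append((e,d["confidence"],d["mask"]))
    out.sort(key=lambda a:a[0]); return out[0] if out and out[0][0]<40 else None
E
python3 - <<'E'
from fit import *
ims={}
for n in("scene","top"): ims[n]=viewer.read_camera(n)[:,:,::-1].copy()
for name,near,dim,p0 in(("tank",[493,-39,80],(200,150,110),[493,-39,-.28]),("dish",[430,-281,8],(125,125,16),[430,-281,-.1])):
    M={}
    for n in("scene","top"):
        b=best(name,n,near)
        if b: M[n]=b[2]; print(name,n,b[0],b[1],b[2].sum())
    B=box(*dim)
    for use in ([*M],*[[k] for k in M]):
        f=lambda p:sum(1-np.minimum(hull_mask(n,T(p,B)),M[n]).sum()/np.maximum(hull_mask(n,T(p,B)),M[n]).sum() for n in use)
        r=min((minimize(f,[p0[0],p0[1],y],method="Nelder-Mead",options=dict(initial_simplex=[[p0[0],p0[1],y],[p0[0]+6,p0[1],y],[p0[0],p0[1]+6,y],[p0[0],p0[1],y+.15]],xatol=.05,fatol=1e-5)) for y in(p0[2]-.1,p0[2]+.1)),key=lambda r:r.fun)
        print(name,use,np.round(r.x,3),r.fun)
        if len(use)==len(M):
            for n in ims:
                h=cv2.convexHull(proj(n,T(r.x,B)).astype(np.float32)); cv2.polylines(ims[n],[np.round(h).astype(int)],True,(0,255,0),1)
for n in ims:
    u,v=proj(n,[480,-120,60])[0].astype(int); c=ims[n][max(0,v-90):v+90,max(0,u-120):u+120]
    cv2.imwrite(f"pics/fit_{n}.png",cv2.resize(c,None,fx=3,fy=3))
E
```

```text
tank scene 6.49586966118881 0.63 4751
tank top 0.5859052253722975 0.82 3604
tank ['scene', 'top'] [ 4.92881e+02 -3.72660e+01 -2.75000e-01] 0.3028655295484354
tank ['scene'] [ 4.81141e+02 -3.19510e+01 -2.80000e-01] 0.1696217912204685
tank ['top'] [ 4.93989e+02 -3.74330e+01 -2.12000e-01] 0.11066045236516553
dish scene 1.9012209328953802 0.61 1771
dish top 1.5372016091518639 0.63 1788
dish ['scene', 'top'] [ 4.30922e+02 -2.76014e+02 -1.55000e-01] 0.17284359049755393
dish ['scene'] [ 4.25720e+02 -2.75408e+02 -1.37000e-01] 0.07057973706478438
dish ['top'] [ 4.33313e+02 -2.77560e+02 -1.90000e-01] 0.07646502682129153
```

View pics/fit_scene.png

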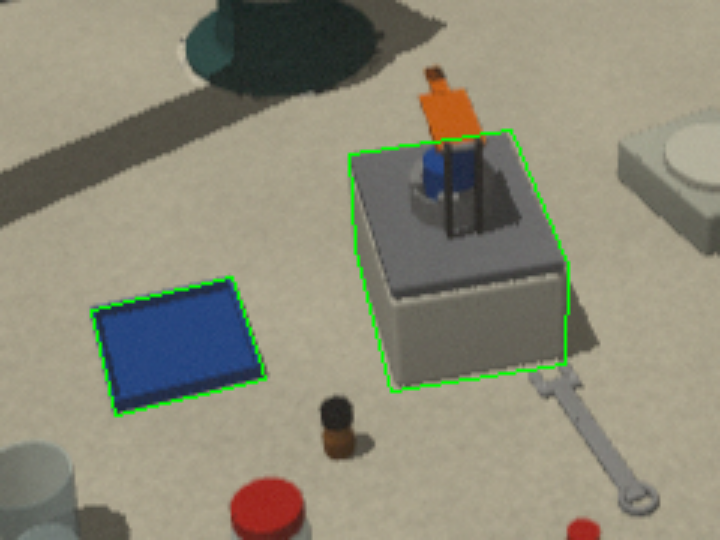

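View pics/fit_top.png

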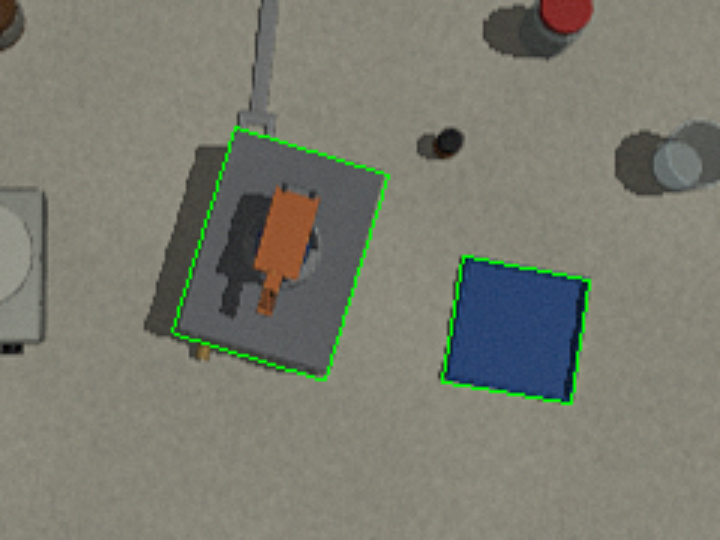

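```bash
cat > h.py <<'E'
from cell import robot, grip, kin, viewer
import numpy as np
from scipy.spatial.transform import Rotation as Ro
YAW=-0.275; NECK=np.array([493.,-37.6])
ex=np.array([np.cos(YAW),np.sin(YAW)]); ey=np.array([-ex[1],ex[0]])
def rot(yaw,s=1):   # tool down, jaws along s*(tank y turned to yaw)
    y=s*np.array([-np.sin(yaw),np.cos(yaw),0]); x=np.array([0,0,-1.])
    return Ro.from_matrix(np.column_stack([x,y,np.cross(x,y)])).as_rotvec()
def tankp(x,y,z): return np.array([*(NECK+x*ex+y*ey),z+110.])
def tip(a,r=102): return tankp(44-r*np.cos(a),0,89+r*np.sin(a))
def st(b=None):
    o=robot.observe(); return o
E
python3 - <<'E'
from h import *
print(Ro.from_rotvec(robot.observe()["tcp_rot"]).as_matrix().round(2))
for s in(1,-1):
    for nm,p,y in(("tip",tip(0)-[0,0,19],0),("tipup",tip(1.57),0),("back",tip(3),0),("bar",tankp(0,0,60),0),("bar60",tankp(0,0,60),1.05),("dish",np.array([431,-278,60]),1.05),("dish0",np.array([431,-278,60]),0)):
        q=kin.ik(p,rot(YAW+y,s)); print(s,nm,None if q is None else np.round(q,2))
E
```

```text
[[-0.    0.23 -0.97]
 [-0.   -0.97 -0.23]
 [-1.    0.    0.  ]]
1 tip [ 0.86  0.32 -1.01  2.09  0.34  0.91  0.96]
1 tipup [ 0.76  0.33 -0.89  1.73  0.27  1.21  1.09]
1 back [ 0.6   0.58 -0.76  1.6   0.43  1.14  1.03]
1 bar [ 0.75  0.42 -0.9   1.98  0.41  0.94  0.94]
1 bar60 [ 0.99  0.67 -1.31  1.97  0.74  1.11  1.71]
1 dish [ 1.43  1.01 -1.33  1.99  1.12  1.16  1.95]
1 dish0 [ 0.98  0.55 -0.58  2.02  0.46  0.71  1.4 ]
-1 tip [ 0.53  0.21 -0.61  2.1   0.16  0.87 -2.02]
-1 tipup [ 0.48  0.25 -0.53  1.75  0.14  1.18 -1.94]
-1 back [ 0.32  0.48 -0.34  1.62  0.17  1.08 -1.92]
-1 bar [ 0.44  0.31 -0.51  1.99  0.2   0.88 -2.02]
-1 bar60 [ 0.53  0.34 -0.62  1.99  0.25  0.89 -1.01]
-1 dish [ 0.75  0.49 -0.3   2.03  0.23  0.65 -0.49]
-1 dish0 [ 0.58  0.47 -0.09  2.04  0.07  0.63 -1.4 ]
```

```bash
python3 - <<'E'
from h import *
import cv2
S=-1
p=robot.observe()["tcp_pos"]
robot.servo_line([p[0],p[1],300],feed=200)
g=tip(0)-[0,0,17]
robot.movep(g+[0,0,85],rot(YAW,S))
o=robot.observe();print(o["t"],o["tcp_pos"],g+[0,0,85],o["contact_force"])
robot.servo_line(g,feed=100)
o=robot.observe();print(o["t"],o["tcp_pos"],g,o["contact_force"])
grip(0.0,12)
o=robot.observe();print(o["t"],o["tcp_pos"],o["contact_force"],o["grip_width"],o["grip_width"]*92)
for n in("scene","top"): cv2.imwrite(f"pics/pinch_{n}.png",cv2.resize(viewer.read_camera(n)[120:300,160:400,::-1],None,fx=3,fy=3))
E
```

```text
4.6833 [437.33514222 -22.52641037 266.96718148] [437.17933854 -21.85027766 267.        ] [-0.43760446  0.53725708  0.11359612]
5.6833 [437.66871405 -21.82982394 182.47625674] [437.17933854 -21.85027766 182.        ] [-0.14949436  0.7445308  -0.12007404]
6.8417 [436.91341442 -22.66259444 181.90172109] [-0.64048865 -3.4792132   0.6107534 ] 0.15211193221486918 13.994297763767964
```

View pics/pinch_scene.png

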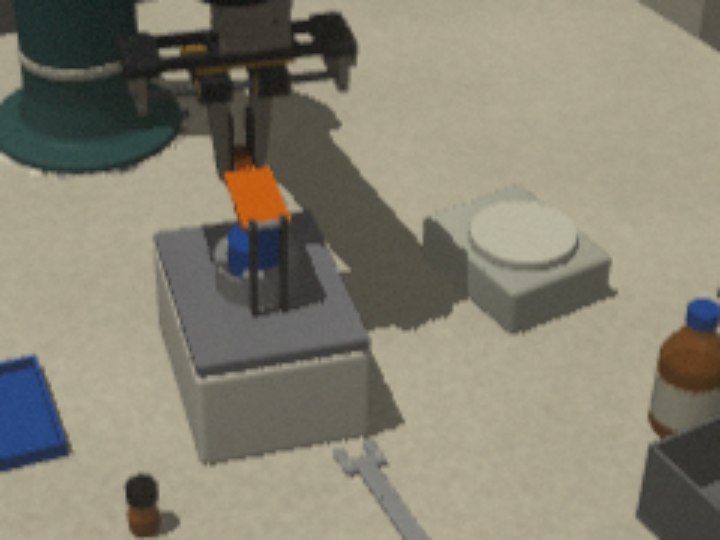

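```bash
sed -i 's/-37.6\]/-38.4]/' h.py; python3 - <<'E'
from h import *
import cv2
for a in np.arange(0.2,3.01,0.2):
    robot.servo_line(tip(a)-[0,0,17],feed=90)
    o=robot.observe(); print(round(a,2),round(o["t"],2),(o["tcp_pos"]-tip(a)+[0,0,17]).round(1),o["contact_force"].round(1),round(o["grip_width"]*92,1))
    if np.linalg.norm(o["contact_force"])>20: print("STOP");break
for n in("scene","top"): cv2.imwrite(f"pics/flip_{n}.png",cv2.resize(viewer.read_camera(n)[120:300,160:400,::-1],None,fx=3,fy=3))
E
```

```text
0.2 7.32 [ 0.5 -0.2  0.3] [ 1.6 -3.7  0.6] 13.4
0.4 7.69 [ 0.7 -0.1 -0. ] [ 2.2 -3.7 -1.5] 14.1
0.6 8.07 [ 0.2  0.3 -0.5] [ 5.2 -3.3 -3.9] 14.1
0.8 8.44 [-0.2  0.6 -0.6] [ 3.6 -1.2 -4.2] 14.1
1.0 8.82 [-0.1  0.9 -0.3] [ 4.1  0.9 -4.6] 14.0
1.2 9.19 [ 0.   1.1 -0.1] [ 3.6  3.6 -4.1] 13.9
1.4 9.57 [ 0.   1.5 -0.2] [ 2.8  5.1 -4.3] 13.8
1.6 9.94 [-0.2  2.  -0.3] [ 2.8  6.5 -4.3] 13.9
1.8 10.32 [-0.2  2.4 -0.2] [ 1.4  6.7 -3.9] 13.9
2.0 10.69 [-0.2  2.8 -0.2] [-0.2  7.8 -2.5] 14.0
2.2 11.07 [-0.2  3.1 -0.2] [ 1.3  7.5 -1.9] 13.9
2.4 11.44 [-0.3  3.5 -0.2] [ 1.1  8.4 -2.9] 13.9
2.6 11.82 [-0.5  3.8 -0.2] [ 0.7  8.7 -2.3] 13.7
2.8 12.19 [-0.6  4.  -0.3] [ 0.3  8.  -1.5] 13.8
3.0 12.57 [-0.8  4.2 -0.1] [-0.6  8.1 -0.5] 13.8
```

View pics/flip_scene.png

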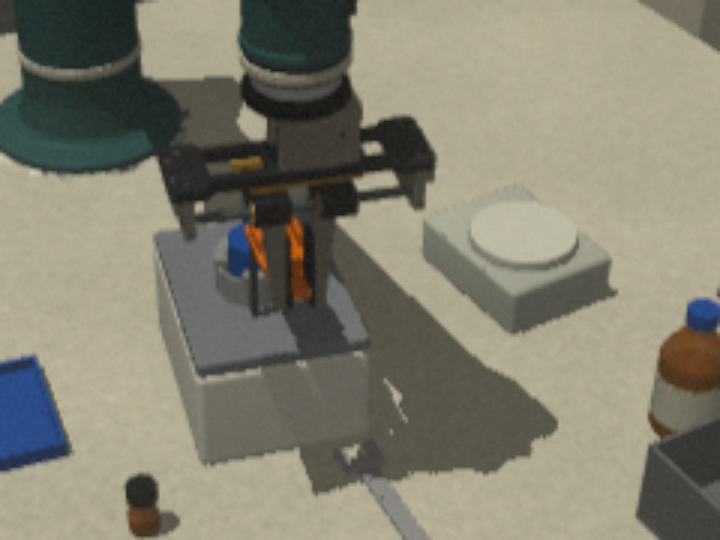

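```bash
sed -i 's/-38.4\]/-37.4]/; s/YAW=-0.275/YAW=-0.242/' h.py; python3 - <<'E'
from h import *
import cv2
grip(0.5)
p=robot.observe()["tcp_pos"]; print(p, robot.observe()["contact_force"])
robot.servo_line(p+[0,0,110],feed=200)
robot.movep([400,-230,330],rot(YAW,-1))
for n in("scene","top"):
    im=viewer.read_camera(n); cv2.imwrite(f"pics/open_{n}.png",cv2.resize(im[120:300,160:400,::-1],None,fx=3,fy=3))
    ci=viewer.camera_info(n); R=np.array(ci["R"]);t=np.array(ci["t"])
    for k in("cover_hinge","cover_tip","cap","cap_bar","neck"):
        for d in viewer.pinpoint(k,n)[:2]:
            print(n,k,round(d["confidence"],2),np.round(R.T@(np.array(d["at"])-t),1))
o=robot.observe(); print(o["t"],o["contact_force"])
print(tankp(0,0,0),tip(3))
E
```

```text
[632.52421759 -78.11777284 196.43985057] [-0.07944201  0.25310682  0.58483614]
scene cover_hinge 0.78 [530.6 -46.4 202. ]
scene cover_hinge 0.44 [ 732.2 -302.8    1.8]
scene cover_tip 0.93 [635.1 -70.7 213.1]
scene cap 0.6 [494.1 -38.8 125.9]
scene cap_bar 0.46 [494.9 -39.  171.9]
scene neck 0.62 [494.3 -35.3 114.4]
top cover_hinge 0.74 [538.3 -47.4 198.1]
top cover_hinge 0.39 [492.9 -41.7   1.2]
top cover_tip 0.96 [634.1 -73.5 208.4]
top cap 0.84 [489.4 -32.8 123.7]
top neck 0.75 [497.1 -36.4 109.7]
15.675 [ 0.07659559 -0.5621113  -0.40956774]
[493.  -37.4 110. ] [633.75463069 -72.14352342 213.39424082]
```

View pics/open_scene.png

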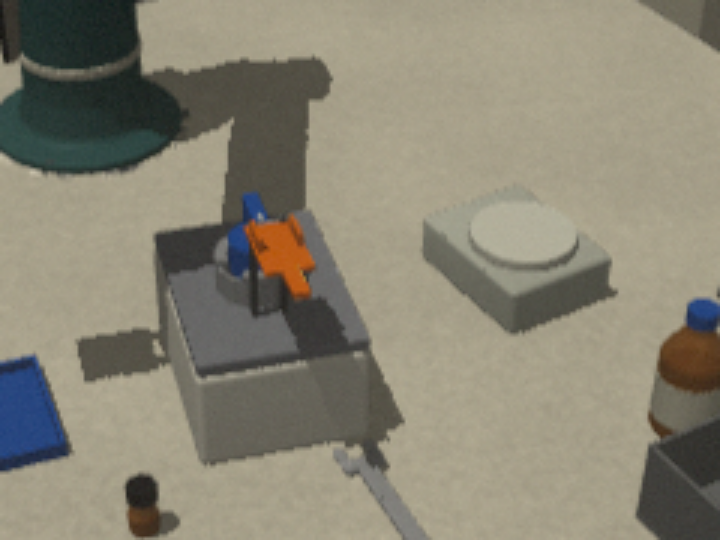

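View pics/open_top.png

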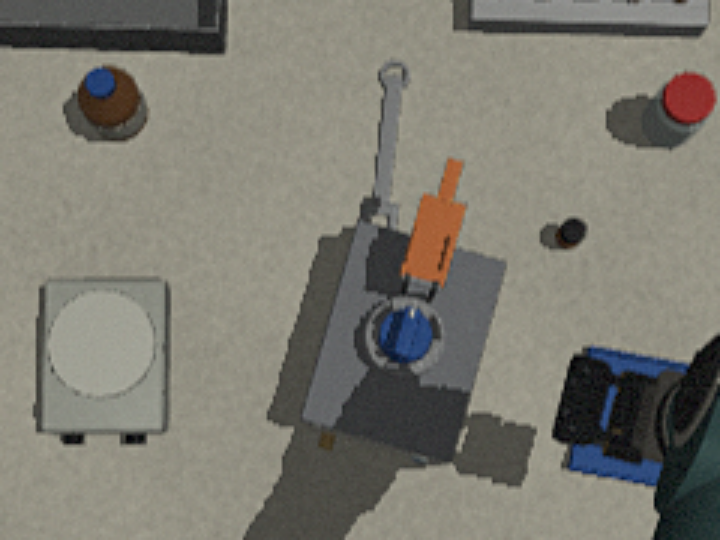

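The tab lies folded back (top picture, 435,235), with its tip located near tab angle 3.0 rad. The blue cap's bar is bare at (405,335), with its white mark towards the hinge. The tip line gives yaw -0.242 and an axis near (494,-37.5). Next I'll grip the bar, null the side forces and push by feel.

```bash
sed -i 's/493.,-37.4/494.,-37.5/' h.py; cat >> h.py <<'E'
def F(n=4,dt=0.02):
    a=[]
    for _ in range(n):
        robot.hold(dt); o=robot.observe(); a.append(np.r_[o["contact_force"],o["wrist_torque"]])
    return np.mean(a,0)
E
python3 - <<'E'
from h import *
import json
r=rot(YAW,-1)
robot.movep(tankp(0,0,150),r)
robot.servo_line(tankp(0,0,90),feed=150)
robot.hold(0.2)
b=F(6); print("bias",b.round(2))
robot.servo_line(tankp(0,0,56),feed=60)
f=F()-b; print("down",f.round(2))
cmd=tankp(0,0,56)
grip(0.0,6)
o=robot.observe(); print(o["t"],(o["tcp_pos"]-cmd).round(2),round(o["grip_width"]*92,1)); f=F()-b; print(f.round(2))
for k in range(4):
    fy=f[:2]@ey; fx=f[:2]@ex; print("fx,fy",fx.round(2),fy.round(2))
    if abs(fy)<0.8: break
    cmd[:2]+=ey*np.clip(fy*0.15,-1,1)
    robot.servo_line(cmd,feed=20); f=F()-b
grip(0.0,50); f=F()-b
o=robot.observe(); print(o["t"],(o["tcp_pos"]-cmd).round(2),round(o["grip_width"]*92,1),f.round(2))
json.dump(dict(b=b.tolist(),cmd=cmd.tolist()),open("s.json","w"))
print((cmd-tankp(0,0,56)).round(2))
E
```

```text
bias [-0.09 -0.36 -0.13  0.03  0.01  0.01]
down [ 0.18  0.04  0.01  0.   -0.01 -0.02]
18.7917 [ 0.02 -0.1   0.07] 14.1
[-0.59  0.03  0.8  -0.04  0.05 -0.05]
fx,fy -0.58 -0.11
19.1417 [ 0.05 -0.09  0.1 ] 13.4 [-0.62 -0.44  1.93 -0.14  0.11  0.01]
[0. 0. 0.]
```

```bash
python3 - <<'E'
from h import *
import json
s=json.load(open("s.json")); b=np.array(s["b"]); cmd=np.array(s["cmd"])
d=0; step=1.0
while d<18:
    d+=step; c=cmd-[0,0,d]
    robot.servo_line(c,feed=10); f=F(3)-b; o=robot.observe()
    print(round(d,2),round(o["t"],2),round(cmd[2]-o["tcp_pos"][2],2),f[:3].round(1),round(o["grip_width"]*92,1))
    if f[2]>13.2: break
    if f[2]>9: step=0.3
    if f[2]>11: step=0.2
s["push"]=c.tolist(); json.dump(s,open("s.json","w"))
E
```

```text
1.0 19.44 0.51 [-1.8 -0.4  6. ] 13.9
2.0 19.74 1.41 [-1.8 -0.2  6.8] 13.9
3.0 20.04 2.35 [-1.9 -0.5  7.7] 13.6
4.0 20.34 3.3 [-2.  -0.3  8.7] 13.5
5.0 20.64 4.23 [-2.3 -0.4  9.4] 13.9
5.3 20.94 4.48 [-2.2 -0.6  9.4] 13.5
5.6 21.24 4.77 [-2.2 -0.5  9.5] 13.7
5.9 21.54 5.04 [-2.2 -0.6  9.2] 13.5
6.2 21.84 5.33 [-2.6 -0.5  9.9] 13.5
6.5 22.14 5.61 [-1.6 -0.3 10. ] 13.6
6.8 22.44 5.88 [-2.6  0.  10.2] 13.8
7.1 22.74 6.16 [-2.7 -0.4 10.3] 14.0
7.4 23.04 6.44 [-2.8 -0.1 10.3] 13.5
7.7 23.34 6.72 [-3.1 -0.5 11.1] 13.4
7.9 23.64 6.9 [-3.  -0.3 11.1] 13.7
8.1 23.94 7.1 [-2.3  0.2 10.6] 13.8
8.4 24.24 7.36 [-2.9 -0.5 10.9] 13.5
8.7 24.54 7.65 [-3.1 -0.5 10.8] 13.9
9.0 24.84 7.93 [-3.4 -0.2 11.3] 13.8
9.2 25.14 8.1 [-3.  -1.  11.5] 13.3
9.4 25.44 8.29 [-3.  -0.5 11.5] 13.8
9.6 25.74 8.48 [-3.4 -0.6 12. ] 13.4
9.8 26.04 8.59 [-3.4 -0.5 12.9] 13.6
10.0 26.34 8.67 [-4.   0.1 14. ] 13.6
```

```bash
cat > tw.py <<'E'
from h import *
import json,sys
s=json.load(open("s.json")); b=np.array(s["b"]); c=np.array(s["push"]); th=s.get("th",0)
end=float(sys.argv[1]); st=float(sys.argv[2])
while th<end-.01:
    th=min(th+st,end)
    robot.servo_line(c,feed=20,rotation=rot(YAW+np.radians(th),-1)); f=F(2)-b; o=robot.observe()
    R=Ro.from_rotvec(o["tcp_rot"]).as_matrix(); yaw=np.degrees(np.arctan2(R[0,1],-R[1,1])-YAW)
    print(round(th,1),"yaw",yaw.round(1),"t",round(o["t"],2),(o["tcp_pos"]-c).round(2),f.round(2),round(o["grip_width"]*92,1),flush=True)
    if np.hypot(*f[:2])>15 or f[2]>17.5 or abs(f[5])>1.5: print("STOP"); break
    c[:2]+=np.clip(f[:2]*0.06,-.4,.4)
    c[2]+=np.clip((f[2]-14)*0.06,-.15,.15)
s["push"]=c.tolist(); s["th"]=th; json.dump(s,open("s.json","w"))
E
python3 tw.py 9 3
```

```text
3.0 yaw 3.0 t 26.62 [0.73 0.06 1.38] [-2.600e+00 -2.000e-01  1.302e+01 -1.700e-01  8.200e-01 -1.000e-02] 13.5
6.0 yaw 6.0 t 26.91 [1.18 0.13 1.49] [-2.17  0.4  12.43 -0.13  0.55 -0.02] 13.8
9.0 yaw 9.0 t 27.19 [1.54 0.24 1.59] [-1.1   0.12 12.26 -0.1   0.37 -0.03] 13.7
```

```bash
sed -i 's/f\[:2\]\*0.06/f[:2]*0.03/; s/>1.5: print/>0.6: print/' tw.py; python3 tw.py 30 3
```

```text
12.0 yaw 12.0 t 27.48 [1.77 0.27 1.68] [-0.74  0.16 12.5  -0.08  0.25  0.  ] 13.3
15.0 yaw 15.0 t 27.76 [1.9  0.36 1.75] [-6.600e-01  3.100e-01  1.256e+01 -9.000e-02  2.400e-01  1.000e-02] 13.2
18.0 yaw 18.0 t 28.04 [1.95 0.29 1.81] [-9.500e-01 -1.500e-01  1.299e+01 -1.000e-01  2.200e-01 -1.000e-02] 13.7
21.0 yaw 21.0 t 28.32 [1.98 0.31 1.84] [-0.36 -0.09 12.9  -0.17  0.25  0.02] 13.6
24.0 yaw 24.0 t 28.61 [1.98 0.33 1.88] [-1.14 -0.22 13.99 -0.11  0.28  0.02] 13.5
27.0 yaw 27.0 t 28.89 [1.99 0.33 1.86] [-0.79 -0.09 13.48 -0.15  0.25 -0.03] 13.6
30.0 yaw 30.0 t 29.18 [2.02 0.34 1.9 ] [-0.7   0.12 13.77 -0.17  0.29  0.02] 13.4
```

```bash
python3 tw.py 60 3
```

```text
33.0 yaw 33.0 t 29.46 [2.01 0.36 1.89] [-1.34  0.02 14.35 -0.12  0.29 -0.03] 13.5
36.0 yaw 36.0 t 29.74 [2.04 0.36 1.89] [-5.600e-01  6.200e-01  1.348e+01 -9.000e-02  2.700e-01 -1.000e-02] 13.8
39.0 yaw 39.0 t 30.02 [2.04 0.33 1.9 ] [-8.600e-01 -1.400e-01  1.394e+01 -1.800e-01  2.500e-01  1.000e-02] 13.6
42.0 yaw 42.0 t 30.31 [2.03 0.36 1.9 ] [-6.200e-01  2.000e-01  1.442e+01 -1.300e-01  2.800e-01  1.000e-02] 13.9
45.0 yaw 45.0 t 30.59 [2.03 0.37 1.89] [-0.24 -0.84 14.22 -0.15  0.26  0.03] 13.8
48.0 yaw 48.0 t 30.88 [2.02 0.38 1.89] [-1.130e+00  2.200e-01  1.421e+01 -1.800e-01  2.800e-01  1.000e-02] 13.8
51.0 yaw 51.0 t 31.16 [2.02 0.43 1.88] [-6.100e-01 -6.700e-01  1.285e+01 -1.600e-01  2.700e-01  1.000e-02] 13.9
54.0 yaw 54.0 t 31.44 [2.   0.47 1.9 ] [-1.13  0.25 14.21 -0.19  0.25  0.04] 13.6
57.0 yaw 57.0 t 31.73 [1.97 0.4  1.89] [-1.67e+00  3.80e-01  1.46e+01 -2.10e-01  2.70e-01  1.00e-02] 13.5
60.0 yaw 60.0 t 32.01 [1.99 0.47 1.87] [-0.84  0.81 14.19 -0.12  0.25  0.04] 13.2
```

```bash
python3 - <<'E'
from h import *
import json
s=json.load(open("s.json")); b=np.array(s["b"]); c=np.array(s["push"])
act=robot.observe()["tcp_pos"].copy(); z0=act[2]; ok=True
for i,dz in enumerate([1,2,4,6,8,10,12,14,16,19,22,26,30,35]):
    w=min(1,dz/6); tgt=np.array([*(c[:2]*(1-w)+act[:2]*w), c[2]+dz])
    robot.servo_line(tgt,feed=25); f=F(2)-b; o=robot.observe()
    print(dz,round(o["t"],2),(o["tcp_pos"]-act).round(2),f.round(2),round(o["grip_width"]*92,1))
    if f[2]<-5 or np.hypot(*f[:2])>10: print("STOP");ok=False;break
import cv2
for n in("scene","top"):
    cv2.imwrite(f"pics/lift_{n}.png",cv2.resize(viewer.read_camera(n)[120:300,160:400,::-1],None,fx=3,fy=3))
E
```

```text
1 32.29 [ 0.   -0.02  0.75] [-1.34  0.26 12.14 -0.23  0.23  0.02] 13.8
2 32.58 [ 0.04 -0.01  1.55] [-1.18 -0.11 10.77 -0.15  0.34 -0.06] 13.8
4 32.86 [0.09 0.04 3.3 ] [-1.70e+00  3.70e-01  1.09e+01 -2.10e-01  5.70e-01  1.00e-02] 14.0
6 33.14 [0.17 0.06 4.94] [-2.86 -1.    9.8  -0.27  0.66 -0.01] 13.3
8 33.42 [0.14 0.07 6.82] [-2.16 -0.64  8.51 -0.25  0.57  0.01] 13.3
10 33.71 [0.15 0.04 8.7 ] [-2.57  0.07  7.62 -0.27  0.55  0.  ] 13.6
12 33.99 [ 0.13  0.04 10.47] [-1.34 -0.12  6.14 -0.23  0.4  -0.04] 13.6
14 34.27 [ 0.1  -0.   12.28] [-1.02 -0.33  4.93 -0.19  0.24  0.02] 14.0
16 34.56 [ 0.02 -0.02 14.08] [ 0.01  0.19  2.75 -0.19  0.03 -0.02] 13.9
19 34.86 [-0.12  0.08 17.05] [ 0.74  0.71  0.69 -0.02 -0.09 -0.01] 13.8
22 35.16 [-0.06 -0.03 20.14] [-0.14  0.6  -0.46 -0.08  0.01  0.01] 13.7
26 35.5 [ 0.08 -0.03 24.24] [-0.52 -0.09 -0.97 -0.07 -0.07 -0.02] 13.6
30 35.84 [ 0.08 -0.03 28.26] [ 0.17  0.62 -0.99 -0.04 -0.03  0.01] 13.6
35 36.23 [ 0.05 -0.04 33.24] [ 0.74  0.71 -0.23 -0.04 -0.04 -0.01] 14.0
```

View pics/lift_scene.png

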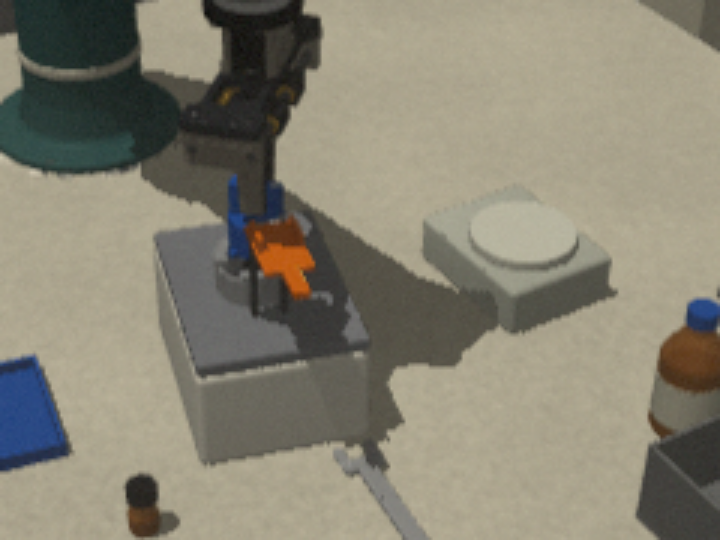

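The cap came up free (blue bar between the fingers at 255,205 in the scene crop) and the tab is still folded back. Next I'll raise it further, carry it to the dish and lower it by feel.

```bash
python3 - <<'E'
from h import *
import json
s=json.load(open("s.json"))
r=rot(YAW+np.radians(60),-1)
p=robot.observe()["tcp_pos"].copy()
robot.servo_line([p[0],p[1],240],feed=120); robot.hold(0.1)
robot.servo_line([431,-278,240],feed=180)
robot.servo_line([431,-278,70],feed=120)
robot.servo_line([431,-278,52],feed=40)
robot.hold(0.15); b=F(5); o=robot.observe(); print(o["t"],o["tcp_pos"],b.round(2),o["grip_width"]*92)
z=52.
while z>36:
    z-=0.7; robot.servo_line([431,-278,z],feed=12); f=F(2,0.02)-b
    if f[2]>1.5:
        f=F(3)-b
        if f[2]>1.5: break
o=robot.observe(); print(z,o["t"],o["tcp_pos"],f.round(2))
import cv2
for n in("scene","top"):
    cv2.imwrite(f"pics/place_{n}.png",cv2.resize(viewer.read_camera(n)[120:300,100:400,::-1],None,fx=2.6,fy=2.6))
E
```

```text
40.925 [ 431.12317178 -278.07675282   52.16090148] [ 0.19  0.01 -0.37 -0.01 -0.04 -0.01] 13.66056172563196
44.29999999999997 44.0917 [ 431.11403007 -278.0342688    44.45681708] [-0.89  0.47  2.7   0.    0.15 -0.02]
```

View pics/place_scene.png

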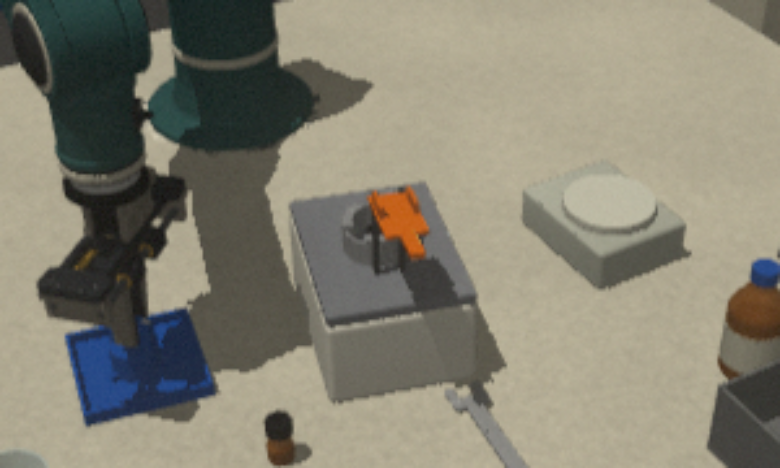

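The cap touched down at TCP z 44.4 with 2.7 N, which is the height expected for the dish floor. The neck is empty and the tab still open. Releasing now.

```bash
python3 - <<'E'
from h import *
import cv2
grip(0.45); robot.hold(0.1)
robot.servo_line([431,-278,180],feed=120)
robot.movep([300,-330,330],rot(YAW+1.05,-1)); robot.hold(0.2)
for n in("scene","top"):
    cv2.imwrite(f"pics/end_{n}.png",cv2.resize(viewer.read_camera(n)[120:300,100:400,::-1],None,fx=2.6,fy=2.6))
    ci=viewer.camera_info(n); R=np.array(ci["R"]);t=np.array(ci["t"])
    for k in("cover_tip","cap","cap_bar","dish","vial","beaker","spanner"):
        for d in viewer.pinpoint(k,n)[:1]:
            print(n,k,round(d["confidence"],2),np.round(R.T@(np.array(d["at"])-t),1))
o=robot.observe(); print(o["t"],o["contact_force"],o["tcp_pos"])
E
```

```text
scene cover_tip 0.79 [632.3 -70.8 215. ]
scene cap 0.89 [ 432.3 -279.     6.1]
scene cap_bar 0.86 [ 429.  -278.5   51.9]
scene dish 0.79 [ 427.5 -274.7    2.3]
scene vial 0.76 [ 613.8 -200.1   -1.4]
scene beaker 0.58 [ 605.3 -439.    -2. ]
scene spanner 0.74 [702.4 -17.2   2.2]
top cover_tip 0.78 [637.5 -74.7 206.9]
top cap 0.62 [ 430.7 -272.7    6.7]
top cap_bar 0.75 [ 428.  -280.    52.3]
top dish 0.57 [ 430.  -277.9    0.7]
top vial 0.47 [ 616.3 -201.8   -1.7]
top beaker 0.8 [ 600.5 -439.2   -0.8]
top spanner 0.58 [704.7 -26.1   3.3]
47.9833 [-0.16110328 -0.21311108  0.04231151] [ 299.9696782  -330.02984782  330.01833169]
```

View pics/end_scene.png

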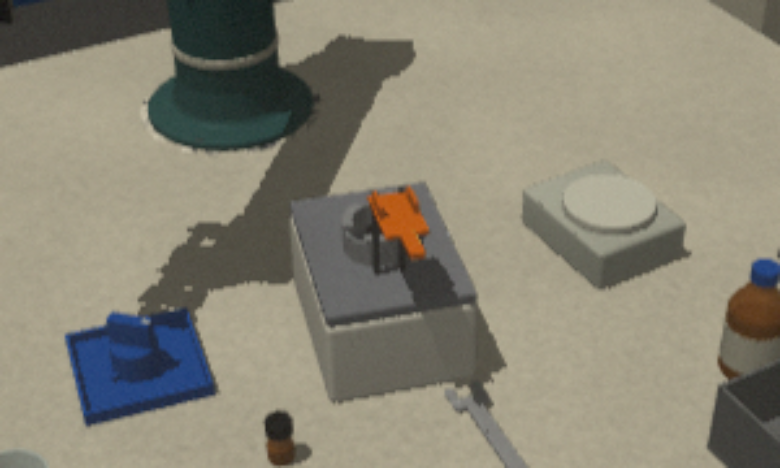

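View pics/end_top.png

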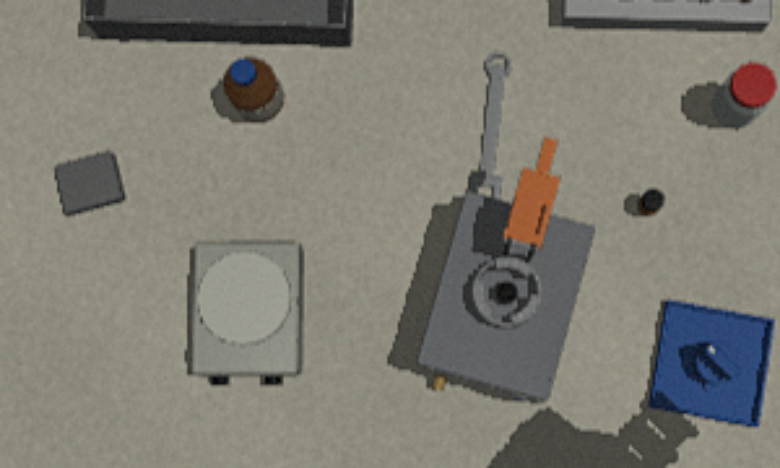

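The cap stands upright near the middle of the dish (scene 135,345; top 705,360). The tab is folded back, the neck is empty with the black seal showing at (505,292) in top, and the bench is otherwise undisturbed. Handing in.

```bash
python3 - <<'E'
from cell import robot
robot.job_done(); print(robot.observe()["t"])
E
```

```text
the job is handed in; nothing more can be done
the job is handed in; nothing more can be done
```

The coolant tank is open: the tab is folded back, and the cap stands upright and let go in the blue dish. I handed the job in at about 48 s of the 69 s limit; it reported no verdict.

- **Tab:** I pinched its tongue and swung it to about 3.0 rad. It was still there in the last pictures (tip near z 211 mm, past the hinge).
- **Cap:** I gripped the finger bar and pushed down slowly. The push reached 14.0 N after about 8.7 mm. I then turned the cap 60° anticlockwise at 12.3–14.6 N, with almost no torque and side force under 3 N. It came up freely once I eased off.
- **Placing:** it touched the dish floor with 2.7 N.
- **Last checks:**
  - The cap's axis is about 5 mm or less from the dish centre. Its underside read 6 to 7 mm high against a floor at 4 mm, which is within the networks' 4 mm error.
  - The vial, beaker and spanner read where they were at the start. The bottle, jar and timer I only compared by eye in the pictures.
  - The arm is clear, with no contact force.

**Disagreements:**
- The tank's yaw first fitted at -0.275 rad; the swing of the tab showed -0.242, which I used from then on.
- During the first few degrees of the twist, the position error and the force readings did not quite match. The forces stayed within limits throughout.

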